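# Sort two small parts with the seesaw gate

## Task

Sort the two parts waiting on the ledge, a flat specimen mount and a rubber stopper, each into the tray that already holds its own kind: first push off the ledge the one whose tray the seesaw gate leads to now, then, once it lies in its tray, rock the gate fully over by pressing down its raised end, and push the other part off so that it runs down the other way. Only push and press with the fingertips: do not pinch, lift or carry the parts, and leave the other things on the bench where they are. Finish with the gate still rocked over.

Things in the scene. Friction and masses are not known exactly. Their poses are not given: they have to be found in the camera images.
- sorter: Aluminium sorting stand fixed to the bench, 500 mm wide (y), about 155 mm deep. Origin: on the bench under the gate's middle; x points away from the operator, y left along the gate, z up. A part pushed in +x off the ledge drops on the gate and slides by itself (polished faces) over an outlet chute into the tray at the gate's low end. Outlets and end stops at both ends are 70 mm high or less.
- ledge (a point): Middle of the free edge of the level ledge on the near side (in the sorter's axes x -24, y 0, z 125 mm, on its top). The ledge runs from x -112 to -24, y -62 to 62 mm; ribs 4 mm wide, 5 mm high at y -60, 0 and 60 part it into two lanes, centred on y -30 and 30, with no stop at the free edge. A part falls at the latest when its rear is level with that edge.
- gate (a joint): Angle of the seesaw gate, a trough 44 mm wide, 220 mm long, on a level axle along the sorter's x at z 80 mm. Stops: -0.38 rad (left, +y, end low, feeds the left tray; it starts here) and +0.38 rad (right, -y, end low). Top-heavy: past the middle it falls to the other stop and stays; a raised tab takes under 2 N. Its back wall, at x 22 to 25 mm, reaches z 185 mm at the raised end.
- tab_left (a point): Middle of the top of the press tab at the gate's left end, a plate 40 mm (x) by 34 mm (y) by 4 mm, rubber-topped, sticking out behind the trough, away from the operator. Moves with the gate: about 133 mm above the bench raised, 64 mm down, at x 47 mm, y about 93 mm in the sorter's axes. Nothing stands below it within its stroke.
- tab_right (a point): The same on the gate's right end, at y about -93 mm in the sorter's axes.
- tray_mounts: The grey plastic tray that holds two specimen mounts, 84 mm (x) by 92 mm (y), 28 mm high, walls and floor 3 mm, open at the top, fixed. It stands at the left or at the right end of the sorter, 196 mm from its middle. Origin: centre of its underside; axes as the sorter's.
- tray_stoppers: The grey plastic tray of the same size that holds one rubber stopper; it stands at the other end of the sorter. Origin: centre of its underside; axes as the sorter's.
- mount: The specimen mount that waits on the ledge, in the left or the right lane: a white-metal disc 26 mm across and 11 mm high, about 15 g. Origin: centre of its underside, z its axis.
- plug: The rubber stopper that waits on the ledge in the other lane: a brown cone standing on its smaller end, 28 mm high, 33 mm across at the top and narrower below, about 22 g. Origin: centre of its underside, z its axis.
- vial: Bystander: a small glass vial with a black cap, 24 mm across and 60 mm high, near the bench's front edge on the left. Origin: centre of its underside.
- slides_box: Bystander: a white slide carton, 59 x 81 x 33 mm, near the front edge on the right. Origin: centre of its underside.
- steel_cup: Bystander: a steel cup, 67 mm across and 72 mm high, on the right beyond the sorter's end. Origin: centre of its underside.
- tweezers: Bystander: steel tweezers lying flat, 15 x 126 x 10 mm, in front of the sorter on the right. Origin: centre of its underside.
- mouse: Bystander: a black computer mouse, 108 x 62 x 32 mm, behind the sorter. Origin: centre of its underside.

How it is judged (in metres and radians):
On the way, in this order (a step that is already met when the one before it is completed fails the run):
1. with the gate as it stood, the first part lies in the tray of its kind (value of joint gate below -0.3 rad and ((x of mount in the frame of tray_mounts between -0.043 and 0.043 m and y of mount in the frame of tray_mounts between -0.047 and 0.047 m and z of mount in the frame of tray_mounts below 0.05 m and linear speed of mount below 0.15 m/s) or (x of plug in the frame of tray_stoppers between -0.043 and 0.043 m and y of plug in the frame of tray_stoppers between -0.047 and 0.047 m and z of plug in the frame of tray_stoppers below 0.05 m and linear speed of plug below 0.15 m/s))), for 0.2 s.
2. the gate is rocked fully over to its other stop (value of joint gate above 0.33 rad), for 0.2 s.
3. both parts lie in the trays of their kinds (x of mount in the frame of tray_mounts between -0.043 and 0.043 m and y of mount in the frame of tray_mounts between -0.047 and 0.047 m and z of mount in the frame of tray_mounts below 0.05 m and linear speed of each of mount, plug below 0.15 m/s and x of plug in the frame of tray_stoppers between -0.043 and 0.043 m and y of plug in the frame of tray_stoppers between -0.047 and 0.047 m and z of plug in the frame of tray_stoppers below 0.05 m), for 0.2 s.
At the end, for the whole second after the job is handed in: The mount lies in the tray with the mounts, the stopper in the tray with the stopper (origin inside the tray's outline, less than 50 mm above its underside, slower than 150 mm/s: it may still roll a little), and the gate rests at its right-hand stop (above 0.33 rad) (all of step 3 and value of joint gate above 0.33 rad); the robot touches nothing.
It fails at once if the mount or the stopper is lifted more than 30 mm above the ledge (z of any of mount, plug in the frame of sorter above 0.155 m).
It fails at once if the mount or the stopper is carried across to a tray instead of running down the gate ((z of mount in the frame of sorter above 0.1 m and (y of mount in the frame of sorter above 0.115 m or y of mount in the frame of sorter below -0.115 m)) or (z of plug in the frame of sorter above 0.1 m and (y of plug in the frame of sorter above 0.115 m or y of plug in the frame of sorter below -0.115 m))).
It fails at once if the mount or the stopper is pinched or jammed (more than 15 N from the fingers) (contact force between the fingers and mount above 15 N or contact force between the fingers and plug above 15 N).
It fails at once if a bystander (vial, slide carton, steel cup, tweezers, mouse) is moved more than 30 mm (distance of any of vial, slides_box, steel_cup, tweezers, mouse from where it was at the start of the episode above 0.03 m).
It also fails if it takes over 51 s, if anything falls off the work surface, if the arm or the gripper's body presses on something with over 40 N, if the wrist force passes 120 N, or if a joint passes its speed limit or range.

## Robot

A 6-joint arm with a two-finger parallel gripper is mounted at the origin on a cart in front of the work surface, level with it; the furniture and walls round the work are solid. World frame = base frame: x ahead of the robot, y to its left, z up, the work surface at z = 0. Lengths are in mm, angles in rad, forces in N, time in s.
With the tool pointing down it reaches from about 350 to 975 mm from the base axis. Payload 7.1 kg.
Tool frame: the origin (TCP) lies at the very end of the fingers, on their centre line; the grasp point (between the pads) lies 19 mm behind it; z points along the fingers, y is the line along which they close (so a half turn about z gives the same grasp; the last joint's range is limited). The gripper opens to 88 mm and grips with 3 to 60 N. Pads are 20 mm wide; open, the fingers measure 115 mm over their backs; the gripper's body (75 mm by 178 mm) begins 61 mm behind the grasp point.
Start: joints at [-1.13, 0.423, 1.63, -0, 1.089, -0.019], TCP at [277.37, -560.063, 222.675] pointing down, gripper open.
Joint ranges: [-3, 3], [-0.9, 2.11], [0.09, 2.58], [-1.31, 4.45], [0.11, 2.69], [-2.54, 2.54]. Speed limits (rad/s): [2.39, 2.39, 3.01, 3.14, 3.14, 3.14].

## Interface

Orientations are given as a rotation vector (axis times angle).
In Python, from workcell import get_obs, get_image, job, models gives the robot as it stands.
- The arm moves only by the tool jog_arm, never from a script. Its argument "increments" is one flat list of numbers, 7 for each row, row after row: the turn, a rotation vector about the tool's x, y, z in degrees, then the shift along the tool's x, y, z in mm, then the opening in per cent of the stroke, from 0 (shut) to 100 (fully open). A call has 1 to 12 rows; each row shifts and turns the commanded pose from where the row before left it, along the tool's axes as they then stand; what a row does not reach is not made up. A row lasts 1/8 s, in which the tool goes at most 62.5 mm and 10.7 degrees, less where a joint would pass 70% of its speed; a pose out of reach is approached as far as the arm can. A call is refused whole if a number of a shift passes 62.5 or a number of a turn 10.7, either way. A call with a gripper value outside its range is refused whole. The fingers move at their own pace and stop on an object; the grip force is fixed at half the most. Time passes only in rows, so rows that do not move let the fingers close. It gives the time, the measured TCP pose, the force, the opening and the grip force at its end, in the units of the state.
- get_obs(): the state, without advancing time (a new reading comes with each control period).
- get_image(name): name is "side" or "top" or "wrist"; returns a dict with "pixels" (480x640x3 uint8, blue, green, red), "depth" (480x640 float32, mm along the optical axis (not along the pixel's ray), 0 where there is no reading), "fx", "fy", "cx", "cy" (pixels), "k1" (the pictures are not rectified: a ray, as slopes to the right and down, at radius r is drawn at 1 + k1 r^2 times it, then the intrinsics apply), "cam_to_world" (4x4, takes a point from camera to world coordinates); the wrist camera has in their place "tool_from_camera" (4x4, takes a point from camera to tool coordinates, whose origin is the TCP and whose axes are the flange's). Camera axes: x right, y up, looking along -z (the intrinsics and any distortion apply to the point x, -y, -z); pixel columns grow to the right and rows downward; lengths in mm; the calibration is good to about 2 mm. A picture is of the moment at which its call begins: read the wrist's pose just before it.
- job.close_job(): hands the job in; it is judged then, once.
Trained networks look in the newest picture that a camera, given by its name, has taken for a name from the list of things; names that differ only in an ending like _2 or _b are one class to them, and where a whole thing is asked for, a point or a joint stands for the part that bears it (a point fixed in the world has none). Each returns a list of dicts, best first, with "p" (0 to 1); they miss things now and then, are a little off and sometimes report something else, mostly with a low value. They report only what shows in the picture. A call takes as long as a camera call.
- models.look_for(target, camera): "centre" ([x, y, z] in mm, in world coordinates, good to about 4 mm: the middle of the surface that is visible of it).
- models.regions_of(target, camera): "region" (480x640 bool, what is visible of it).
The state is a dict: "t": time; "qpos": joint angles; "qvel": joint speeds; "joint_torque": joint torques, N m; "ee_pos": TCP position; "orientation": TCP orientation; "ft_force": force on the tool from outside, world axes, zero at the start; "moment": the same for the moment, N m; "width": finger opening in mm; "grasp_force": force on a finger pad.
Only numpy, scipy, OpenCV 4.12 (cv2) and the standard library are available. Lean on these libraries where they do the work, as an engineer would, in place of code of your own. Each camera call takes 0.05 s, during which the arm holds its last target. There are 200 camera calls.

## Working session

There is one attempt and no reset: what is moved stays moved. The work goes in short steps, Python scripts to look and compute and a tool call to move; the robot and the scene stay as the last step left them, time stands still between calls to the robot, and variables do not carry over. Pictures are saved under pics/ and viewed, at most 10 in all, crops included, and the job is handed in when it is done.

Besides the shell and the picture viewer there is one more tool, called after ">>>" in YAML: its name, and indented under it one key for each argument. jog_arm: Moves the arm, as the interface text tells. Its arguments: {"type":"object","properties":{"increments":{"type":"array"}},"required":["increments"]}

```bash
mkdir -p pics; ls
python3 - <<'E'
from workcell import get_obs,get_image,models
import cv2,numpy as np
o=get_obs();print(o['t'],o['ee_pos'],o['orientation'],o['width'])
ims=[]
for c in ['top','side']:
    im=get_image(c); cv2.imwrite(f'pics/{c}0.png',im['pixels'])
    print(c,im['fx'],im['k1'],np.round(im['cam_to_world'],3).tolist())
    for n in ['sorter','ledge','gate','tab_left','tab_right','tray_mounts','tray_stoppers','mount','plug']:
        print(n,[(np.round(d['centre']).tolist(),round(d['p'],2)) for d in models.look_for(n,c)[:4]])
E
```

```text
pics
0.0 [ 277.13164276 -559.59171034  221.90713644] [-3.05750053e+00 -7.15579143e-01  5.22417654e-04] 87.85786564881478
top 437.15354309305604 0.02630674762841677 [[0.022, 0.988, -0.152, 360.134], [-1.0, 0.024, 0.01, -27.472], [0.014, 0.152, 0.988, 1204.167], [0.0, 0.0, 0.0, 1.0]]
sorter [([487.0, -53.0, 96.0], 0.92)]
ledge [([484.0, -56.0, 98.0], 0.73)]
gate [([508.0, -55.0, 106.0], 0.84), ([338.0, 280.0, 57.0], 0.23)]
tab_left [([508.0, -56.0, 107.0], 0.86)]
tab_right [([509.0, -55.0, 107.0], 0.85)]
tray_mounts [([498.0, -266.0, 9.0], 0.83), ([732.0, -79.0, 27.0], 0.73), ([485.0, -55.0, 98.0], 0.59), ([510.0, -56.0, 108.0], 0.26)]
tray_stoppers [([483.0, -54.0, 98.0], 0.67), ([509.0, 147.0, 11.0], 0.58)]
mount [([431.0, -81.0, 152.0], 0.73), ([438.0, -26.0, 135.0], 0.39), ([340.0, 277.0, 59.0], 0.39)]
plug []
side 434.72063563280784 -0.018102274849808055 [[-1.0, 0.016, -0.006, 543.427], [-0.014, -0.563, 0.826, 992.688], [0.01, 0.826, 0.563, 823.349], [0.0, 0.0, 0.0, 1.0]]
sorter [([489.0, -10.0, 67.0], 0.77)]
ledge [([485.0, -7.0, 63.0], 0.69)]
gate [([505.0, -37.0, 96.0], 0.59)]
tab_left [([505.0, -37.0, 99.0], 0.72)]
tab_right []
tray_mounts [([527.0, -254.0, 19.0], 0.64)]
tray_stoppers [([517.0, 97.0, 20.0], 0.55)]
mount []
plug [([732.0, -57.0, 23.0], 0.5), ([436.0, -76.0, 148.0], 0.45)]
```

Run:
```python
import cv2
a=cv2.imread('pics/top0.png')
cv2.imwrite('pics/top0c.png',cv2.resize(a[100:380,140:510],None,fx=2.1,fy=2.1,interpolation=cv2.INTER_CUBIC))
```

```text
(no output)
```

View pics/top0c.png

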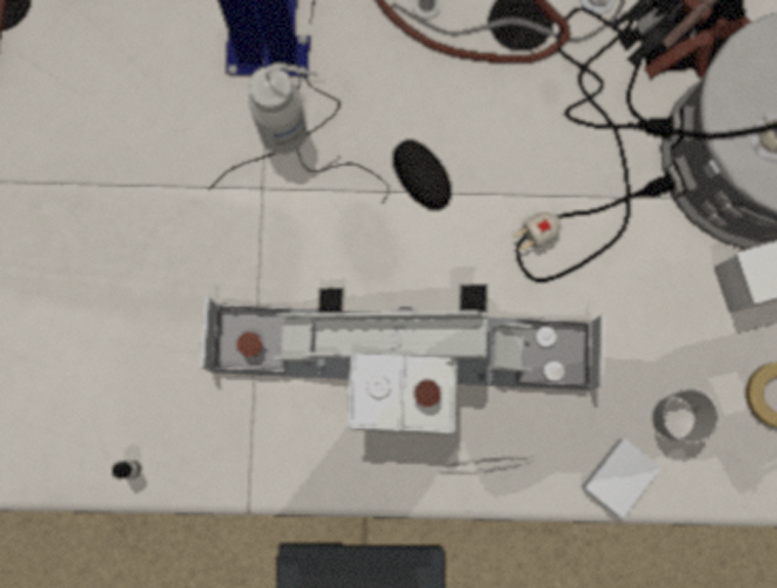

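View pics/side0.png

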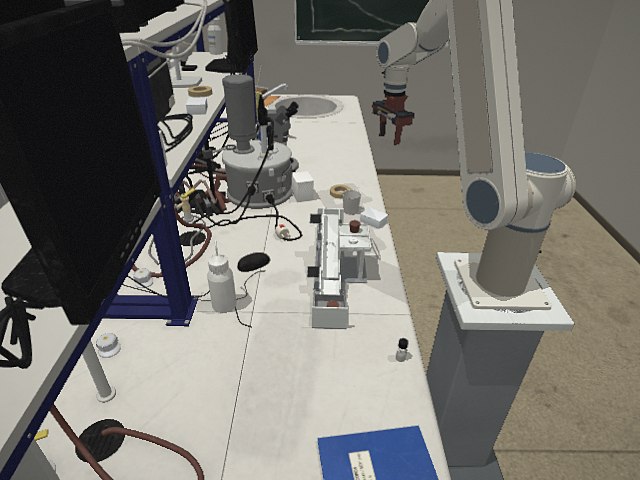

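The top crop shows a stopper in the left tray (249,345) and two mounts in the right tray (546,337 and 555,370). On the ledge the mount is in the left lane (378,387) and the plug is in the right lane (428,393). So the plug goes first, then I press the right tab, then push the mount. Next I'll measure poses from the depth.

```bash
cat > h.py <<'E'
import numpy as np,cv2
def cloud(im):
    h,w=im['depth'].shape
    u,v=np.meshgrid(np.arange(w),np.arange(h))
    K=np.array([[im['fx'],0,im['cx']],[0,im['fy'],im['cy']],[0,0,1.]])
    p=cv2.undistortPoints(np.stack([u,v],-1).reshape(-1,1,2).astype(float),K,np.array([im['k1'],0,0,0.])).reshape(h,w,2)
    d=im['depth']; c=np.stack([p[...,0]*d,-p[...,1]*d,-d,np.ones_like(d)],-1)
    return (c@np.asarray(im['cam_to_world']).T)[...,:3]
E
python3 - <<'E'
from h import *
from workcell import get_image
im=get_image('top');P=cloud(im);ok=im['depth']>0
S=lambda m:np.round(P[m].mean(0),1)
roi=ok&(P[...,0]>380)&(P[...,0]<495)&(P[...,1]>-135)&(P[...,1]<20)
L=roi&(P[...,2]>115)&(P[...,2]<134)
m=cv2.morphologyEx(L.astype(np.uint8),cv2.MORPH_OPEN,np.ones((3,3)))>0
print('ledge',cv2.minAreaRect(P[m][:,:2].astype(np.float32)),np.median(P[m],0),m.sum())
hi=roi&(P[...,2]>144)&(P[...,0]<465);print('plug top',S(hi),hi.sum(),cv2.minEnclosingCircle(P[hi][:,:2].astype(np.float32)))
B=im['pixels'].astype(int).max(-1)
dark=(B<45)&ok&(P[...,0]>505)&(P[...,0]<600)&(P[...,2]>30)
n,lab,st,_=cv2.connectedComponentsWithStats(dark.astype(np.uint8))
for i in range(1,n):
    if st[i,4]>20: print('dark',st[i],S(lab==i),P[lab==i].min(0),P[lab==i].max(0))
pr=roi&(P[...,2]>131.5)&(P[...,2]<144)&(P[...,1]>-48)&(P[...,0]<460)
print('mount',S(pr) if pr.any() else 0,pr.sum(),cv2.minEnclosingCircle(P[pr][:,:2].astype(np.float32)))
# back wall / whole sorter rectangle
W=ok&(P[...,0]>440)&(P[...,0]<545)&(P[...,1]>-330)&(P[...,1]<210)&(P[...,2]>15)&(P[...,2]<35)
print('trays',cv2.minAreaRect(P[W][:,:2].astype(np.float32)))
from workcell import models
for t in ['vial','slides_box','steel_cup','tweezers','mouse']:
    print(t,[(np.round(d['centre']).tolist(),round(d['p'],2)) for d in models.look_for(t,'top')[:2]])
E
```

```text
ledge ((442.9788513183594, -61.6683349609375), (137.11158752441406, 105.67613983154297), 88.72064208984375) [435.31053015 -55.51811148 125.96942053] 1660
plug top [432.8 -82.8 153.4] 146 ((432.78594970703125, -82.93473052978516), 16.332828521728516)
dark [360 237  11  10 106] [ 547.4 -137.6  135.4] [ 535.18566338 -150.06682973  127.80459207] [ 559.93281407 -125.3752204   142.84562182]
dark [293 238   9  10  88] [552.1  34.5  66.5] [540.00654982  23.72105375  57.42507382] [565.48956224  45.97118268  73.8243847 ]
mount [436.7 -24.3 135.1] 93 ((423.55633544921875, -17.732017517089844), 36.90211868286133)
trays ((499.8164978027344, -57.860748291015625), (494.5936584472656, 88.18296813964844), 89.47440338134766)
vial [([511.0, -58.0, 102.0], 0.49), ([438.0, -30.0, 138.0], 0.18)]
slides_box [([340.0, -334.0, 29.0], 0.9)]
steel_cup [([420.0, -426.0, 29.0], 0.96)]
tweezers [([486.0, -55.0, 98.0], 0.52)]
mouse [([727.0, -78.0, 25.0], 0.67), ([509.0, -55.0, 103.0], 0.39)]
```

>>> jog_arm:
  increments: [0,0,9.2,0,0,0,0,0,0,9.2,0,0,0,0,0,0,9.3,0,0,0,0,0,0,0,10.7,-53,0,0,0,0,0,10.7,-53,0,0,0,0,0,10.7,-53,0,0,0,0,0,10.7,-53,0,0,0,0,0,10.7,-53,0,0,0,0,0,10.7,-53,0,0,0,0,0,10.7,-53,0,0,0,0,0,10.7,-53,0,0,0,0,0,10.7,-53,0,0]

```text
t: 2.8
ee_pos: [385.3, -83.9, 223.1]
orientation: [3.141, -0.038, 0.002]
ft_force: [0.1, -0.3, 0.4]
width: 0.6
grasp_force: 0.0
```

>>> jog_arm:
  increments: [0,10,0,0,0,0,0,0,0,0,0,0,0,0]

```text
t: 3.05
ee_pos: [382.6, -84.3, 222.2]
orientation: [3.128, -0.035, 0.27]
ft_force: [-0.3, 0.5, 1.0]
width: 0.4
grasp_force: 0.0
```

Run:
```python
from h import *
from workcell import get_image,get_obs
from scipy.spatial.transform import Rotation as R
o=get_obs();im=get_image('wrist');cv2.imwrite('pics/w1.png',im['pixels'])
T=np.eye(4);T[:3,:3]=R.from_rotvec(o['orientation']).as_matrix();T[:3,3]=o['ee_pos']
print(o['ee_pos'],o['orientation'],np.round(o['qpos'],2))
im['cam_to_world']=T@np.asarray(im['tool_from_camera']);P=cloud(im);ok=im['depth']>0
np.save('w1.npy',P)
for u,v in [(320,240),(200,240),(440,240),(320,120),(320,360),(200,120),(440,120)]: print(u,v,np.round(P[v,u]),ok[v,u])
hi=ok&(P[...,2]>146)&(P[...,2]<160)&(P[...,0]>405)&(P[...,0]<465);print('plug',hi.sum(),P[hi].mean(0),cv2.minEnclosingCircle(P[hi][:,:2].astype(np.float32)))
```

```text
[382.60211317 -84.28763044 222.2319352 ] [ 3.12822658 -0.0349644   0.27007356] [-0.28 -0.01  2.21  0.06  0.78  1.27]
320 240 [402. -87. 125.] True
200 240 [404.  -7. 126.] True
440 240 [ 384. -206.   -0.] True
320 120 [482. -89. 114.] True
320 360 [383. -85. 274.] True
200 120 [490.   2.  78.] True
440 120 [ 491. -190.   47.] True
plug 2334 [430.66802966 -83.30406943 153.36035353] ((430.6012878417969, -83.29141235351562), 16.32722282409668)
```

View pics/w1.png

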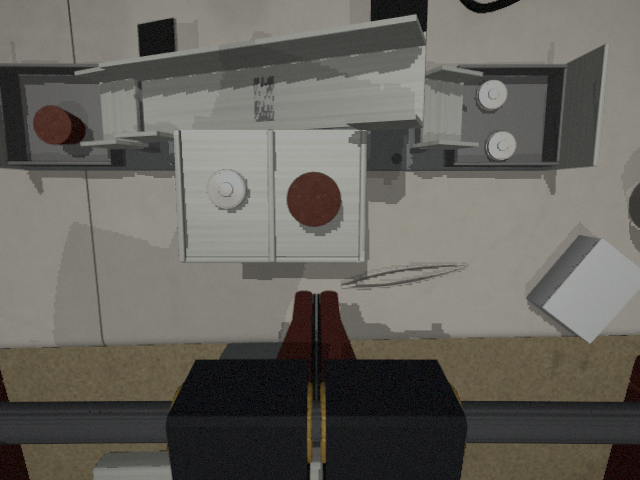

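The wrist view shows the plug at (314,199) in the right lane and the mount at (227,189) in the left. The free edge is at row ~131, the middle rib at column ~271, and the fingertips at (318,293) behind the plug. The path is clear.

Run:
```python
import numpy as np
P=np.load('w1.npy')
for u,v in [(227,189),(215,189),(239,189),(226,206),(226,172),(314,199),(271,140),(271,250),(178,140),(364,140),(230,136),(320,136),(320,256),(230,256),(380,15),(400,15),(415,30),(155,40),(155,22)]: print(u,v,np.round(P[v,u],1))
```

```text
227 189 [437.6 -28.5 135.4]
215 189 [437.8 -20.8 135.5]
239 189 [437.4 -36.  134.7]
226 206 [426.8 -27.  134.4]
226 172 [448.3 -28.2 134.3]
314 199 [430.5 -83.9 154.4]
271 140 [467.9 -57.2 131.4]
271 250 [397.  -54.5 131. ]
178 140 [469.2   2.1 130.6]
364 140 [ 466.6 -116.5  131.3]
230 136 [471.8 -29.9 124.7]
320 136 [470.3 -88.6 126.2]
320 256 [391.6 -86.9 126.9]
230 256 [392.8 -26.1 126. ]
380 15 [ 541.2 -126.9  129.6]
400 15 [ 539.1 -138.2  134.1]
415 30 [ 520.1 -140.6  162.8]
155 40 [552.2  35.9  65.1]
155 22 [565.   34.8  65.1]
```

>>> jog_arm:
  increments: [0,0,0,-5,0,28.2,0,0,0,0,-5,0,28.2,0,0,0,0,-5,0,28.2,0,0,0,0,0,0,0,0,0,0,0,7.9,0,1.4,0,0,0,0,7.9,0,1.4,0,0,0,0,7.9,0,1.4,0,0,0,0,7.9,0,1.4,0,0,0,0,7.9,0,1.4,0]

```text
t: 4.22
ee_pos: [425.6, -86.4, 136.9]
orientation: [3.127, -0.037, 0.274]
ft_force: [0.2, -0.4, -0.3]
width: 0.7
grasp_force: 0.0
```

Run:
```python
from h import *
from workcell import get_image
im=get_image('wrist');cv2.imwrite('pics/w2.png',im['pixels'][60:380,120:560])
```

```text
(no output)
```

View pics/w2.png

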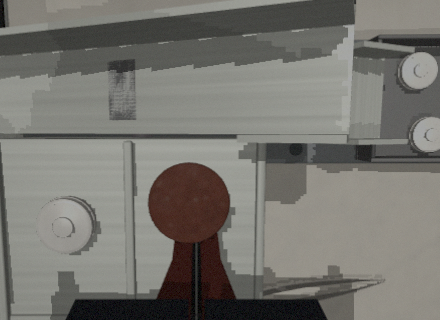

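The plug is upright at crop (190,203), square in front of the fingertips and moving towards the edge.

>>> jog_arm:
  increments: [0,0,0,7.9,0,1.4,0,0,0,0,7.9,0,1.4,0,0,0,0,7.9,0,1.4,0,0,0,0,7.9,0,1.4,0,0,0,0,7.9,0,1.4,0,0,0,0,5,0,0.9,0,0,0,0,0,0,0,0,0,0,0,0,0,0,0]

```text
t: 5.28
ee_pos: [469.8, -87.4, 136.5]
orientation: [3.128, -0.037, 0.273]
ft_force: [0.4, 0.6, -0.7]
width: 0.7
grasp_force: 0.0
```

Run:
```python
from h import *
from workcell import get_image
im=get_image('wrist');cv2.imwrite('pics/w3.png',im['pixels'])
```

```text
(no output)
```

View pics/w3.png

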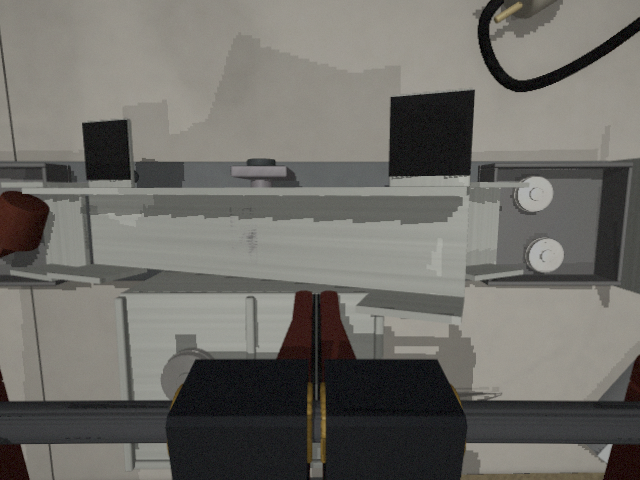

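The plug is running down the left chute, at (20,222). I'll back off upwards and go over the right tab.

>>> jog_arm:
  increments: [0,0,0,8.7,0,-49.2,0,0,0,0,8.7,0,-49.2,0,0,-10,0,0,0,0,0,0,0,0,40,27,0,0,0,0,0,40,27,0,0,0,0,0,0,0,0,0,0,0,0,0,0,0,0]

```text
t: 6.2
ee_pos: [547.7, -143.0, 236.0]
orientation: [-3.141, 0.038, 0.003]
ft_force: [0.5, -0.6, 0.4]
width: 0.4
grasp_force: 0.0
```

Run:
```python
from h import *
from workcell import get_image,get_obs
from scipy.spatial.transform import Rotation as R
o=get_obs();im=get_image('wrist');cv2.imwrite('pics/w4.png',im['pixels'])
T=np.eye(4);T[:3,:3]=R.from_rotvec(o['orientation']).as_matrix();T[:3,3]=o['ee_pos']
im['cam_to_world']=T@np.asarray(im['tool_from_camera']);P=cloud(im);ok=im['depth']>0
print(o['ee_pos'],o['orientation'])
d=ok&(im['pixels'].max(-1)<45)&(P[...,2]>100)&(P[...,2]<160)&(P[...,0]>520)&(P[...,1]<-100)
if d.any(): print('tab',d.sum(),P[d].mean(0),P[d].min(0),P[d].max(0))
im=get_image('top');P=cloud(im);p=im['pixels'].astype(int)
red=(p[...,2]>p[...,0]*1.6)&(p[...,2]>40)&(P[...,1]>60)&(P[...,1]<230)&(P[...,0]>440)&(P[...,0]<560)
n,lab,st,_=cv2.connectedComponentsWithStats(red.astype(np.uint8))
for i in range(1,n):
    if st[i,4]>15: print('red',st[i],P[lab==i].mean(0))
cv2.imwrite('pics/t4.png',cv2.resize(im['pixels'][200:300,220:440],None,fx=3,fy=3))
```

```text
[ 547.70904177 -143.03206582  235.96690039] [-3.14073317e+00  3.76832831e-02  2.92677813e-03]
tab 2095 [ 545.44498717 -137.51822864  134.59049389] [ 528.1830213  -152.99395788  127.01989134] [ 561.86531331 -120.93907574  142.20443506]
red [252 248  20  21 205] [512.75850581 129.22921194  37.94703405]
```

View pics/t4.png

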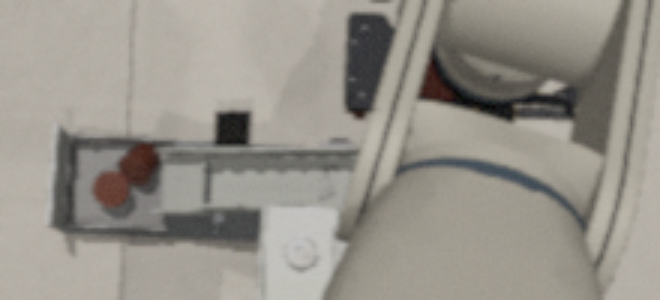

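The plug is in the left tray at crop (140,163), next to the resident stopper at (112,188). I'll check its height before rocking the gate.

Run:
```python
from h import *
from workcell import get_image
im=get_image('top');P=cloud(im)
for u,v in [(257,263),(266,254),(264,253),(268,255)]: print(u,v,np.round(P[v,u]))
```

```text
257 263 [499. 142.  33.]
266 254 [522. 117.  51.]
264 253 [525. 123.  49.]
268 255 [520. 112.  47.]
```

>>> jog_arm:
  increments: [0,0,0,0.5,1,44,0,0,0,0,0.5,1,44,0,0,0,0,0,0,8,0,0,0,0,0,0,8,0,0,0,0,0,0,8,0,0,0,0,0,0,8,0,0,0,0,0,0,8,0,0,0,0,0,0,8,0,0,0,0,0,0,8,0,0,0,0,0,0,6,0,0,0,0,0,0,0,0]

```text
t: 7.72
ee_pos: [549.4, -145.2, 85.9]
orientation: [-3.141, 0.037, 0.002]
ft_force: [0.1, 0.2, 0.6]
width: 0.4
grasp_force: 0.0
```

>>> jog_arm:
  increments: [0,0,0,0,0,-50,0,0,0,0,0,0,-50,0,0,0,0,0,0,-45,0,0,0,0,0,0,0,0]

```text
t: 8.22
ee_pos: [552.2, -146.1, 235.8]
orientation: [3.139, -0.037, 0.012]
ft_force: [-0.5, -0.0, -0.4]
width: 0.3
grasp_force: 0.0
```

Run:
```python
from h import *
from workcell import get_image,get_obs
from scipy.spatial.transform import Rotation as R
o=get_obs();im=get_image('wrist')
T=np.eye(4);T[:3,:3]=R.from_rotvec(o['orientation']).as_matrix();T[:3,3]=o['ee_pos']
im['cam_to_world']=T@np.asarray(im['tool_from_camera']);P=cloud(im);ok=im['depth']>0
d=ok&(im['pixels'].max(-1)<45)&(P[...,2]>40)&(P[...,2]<160)&(P[...,0]>520)&(P[...,0]<580)&(P[...,1]<-100)&(P[...,1]>-200)
if d.any(): print('tab',d.sum(),P[d].mean(0))
im=get_image('top');P=cloud(im)
for u,v in [(257,263),(266,254),(264,253)]: print(u,v,np.round(P[v,u]))
d=(im['depth']>0)&(im['pixels'].max(-1)<45)&(P[...,2]>40)&(P[...,0]>520)&(P[...,0]<580)&(P[...,1]<60)&(P[...,1]>0)
if d.any(): print('ltab',d.sum(),P[d].mean(0))
```

```text
tab 1355 [ 544.78369293 -151.70349571   65.2687716 ]
257 263 [499. 142.  36.]
266 254 [523. 118.  45.]
264 253 [525. 123.  46.]
ltab 104 [551.83668961  20.48811887 134.25071267]
```

The gate is over: the right tab is now at z 65 and the left at 134. Next I'll move behind the mount.

>>> jog_arm:
  increments: [0,0,0,-36.5,-28.6,0,0,0,0,0,-36.5,-28.6,0,0,0,0,0,-36.5,-28.6,0,0,0,0,0,-36.5,-28.6,0,0,0,0,0,0,0,40,0,0,0,0,0,0,40,0,0,0,0,0,0,0,0,0,0,0,0,0,0,0]

```text
t: 9.32
ee_pos: [406.6, -27.6, 151.8]
orientation: [-3.141, 0.037, 0.002]
ft_force: [0.1, 0.2, -0.1]
width: 0.3
grasp_force: 0.0
```

Run:
```python
from h import *
from workcell import get_image,get_obs
from scipy.spatial.transform import Rotation as R
o=get_obs();im=get_image('wrist');cv2.imwrite('pics/w5.png',im['pixels'])
T=np.eye(4);T[:3,:3]=R.from_rotvec(o['orientation']).as_matrix();T[:3,3]=o['ee_pos']
im['cam_to_world']=T@np.asarray(im['tool_from_camera']);P=cloud(im);ok=im['depth']>0
m=ok&(P[...,2]>132)&(P[...,2]<142)&(abs(P[...,0]-438)<20)&(abs(P[...,1]+28)<20)
print(o['ee_pos'],m.sum(),P[m].mean(0),P[m].min(0),P[m].max(0))
l=ok&(abs(P[...,0]-438)<25)&(abs(P[...,1]+28)<24)&(P[...,2]<130);print('ledge z',np.median(P[l][:,2]))
```

```text
[406.61226102 -27.6153536  151.75796793] 2245 [438.56899705 -27.11963063 135.02464576] [425.48341522 -39.22284997 132.13835062] [450.52283773 -14.73912664 138.17224233]
ledge z 125.4277345694091
```

View pics/w5.png

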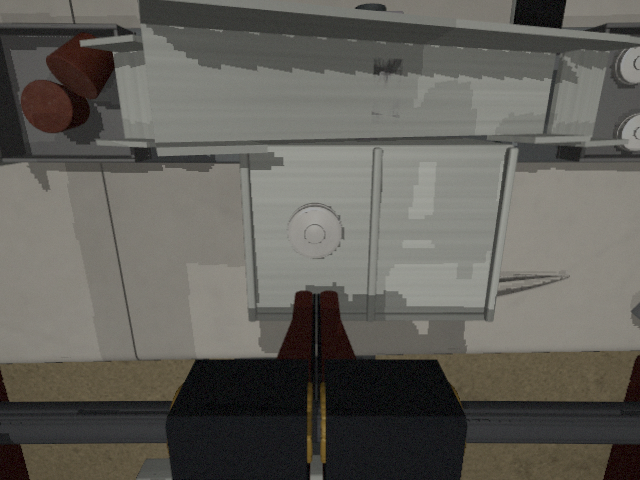

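The gate now slopes to the right. The mount is at (315,233), straight ahead of the fingertips at (318,294), and the plug is lying in the left tray at (82,66). I'll lower and push.

>>> jog_arm:
  increments: [0,0,0,0,-0.5,14,0,0,0,0,0,0,7,0,0,0,0,0,0,0,0,0,0,0,8,-0.1,0,0,0,0,0,8,-0.1,0,0,0,0,0,8,-0.1,0,0,0,0,0,8,-0.1,0,0,0,0,0,8,-0.1,0,0,0,0,0,8,-0.1,0,0,0,0,0,8,-0.1,0,0,0,0,0,8,0,0,0,0,0,0,0,0,0,0]

```text
t: 10.88
ee_pos: [471.3, -27.9, 130.6]
orientation: [3.141, -0.037, 0.001]
ft_force: [1.1, 0.1, -0.3]
width: 0.8
grasp_force: 0.0
```

>>> jog_arm:
  increments: [0,0,0,0,0,0,0,0,0,0,0,0,0,0,0,0,0,0,0,-50,0,0,0,0,0,0,-50,0,0,0,0,-50,0,0,0,0,0,0,-20,50,0,0,0,0,0,0,50,0,0,0,0,0,0,50,0,0,0,0,0,0,50,0,0,0,0,0,0,50,0,0,0,0,0,0,50,0,0,0,0,0,0,0,0,0]

```text
t: 12.38
ee_pos: [393.2, -328.8, 230.5]
orientation: [3.141, -0.043, 0.001]
ft_force: [-0.4, 0.5, 0.2]
width: 0.2
grasp_force: 0.0
```

Run:
```python
from h import *
from workcell import get_image,get_obs
im=get_image('top');P=cloud(im);print(get_obs()['t'])
cv2.imwrite('pics/t6.png',cv2.resize(im['pixels'][190:320,220:450],None,fx=3.4,fy=3.4,interpolation=cv2.INTER_CUBIC))
B=im['pixels'].max(-1)
for s,a,b in [('R',-180,-110),('L',0,60)]:
    d=(im['depth']>0)&(B<45)&(P[...,2]>40)&(P[...,0]>530)&(P[...,0]<575)&(P[...,1]<b)&(P[...,1]>a)
    if d.any(): print(s,d.sum(),P[d].mean(0))
```

```text
12.425
R 84 [ 548.21781003 -152.64173432   64.80717871]
L 104 [551.83065852  20.48817691 134.26692646]
```

View pics/t6.png

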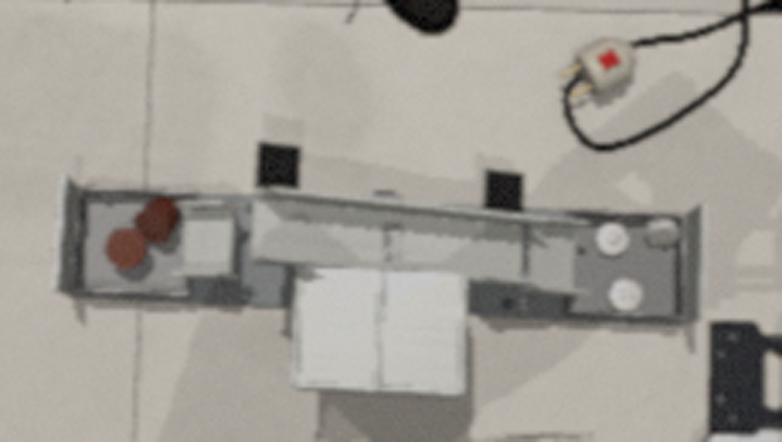

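The ledge is empty. The right tray holds three mounts; the new one is at (660,232), near its far corner. I'll check that it is inside the outline.

Run:
```python
from h import *
from workcell import get_image
im=get_image('top');P=cloud(im)
o=np.array([502.5,-57.5]);X=np.array([1,-.026]);Y=np.array([.026,1])
for u,v in [(414,257),(412,257),(417,257),(414,260),(414,255),(414,262),(400,260),(404,276),(424,257),(420,270),(266,254)]:
    q=P[v,u,:2]-o; print(u,v,np.round(P[v,u]),'in tray',np.round(q@X),np.round(q@Y+(196 if u>300 else -196)))
```

```text
414 257 [ 526. -281.   35.] in tray 29.0 -27.0
412 257 [ 526. -276.   33.] in tray 29.0 -22.0
417 257 [ 526. -289.   34.] in tray 30.0 -35.0
414 260 [ 519. -283.   25.] in tray 22.0 -29.0
414 255 [ 532. -282.   32.] in tray 35.0 -27.0
414 262 [ 516. -286.    9.] in tray 19.0 -33.0
400 260 [ 518. -245.   22.] in tray 21.0 9.0
404 276 [ 475. -257.   19.] in tray -22.0 -4.0
424 257 [ 524. -304.   52.] in tray 28.0 -50.0
420 270 [ 491. -298.   30.] in tray -5.0 -45.0
266 254 [522. 117.  48.] in tray 15.0 -21.0
```

Both parts are well inside their trays, the gate is over and the arm is clear. I'll hand it in.

```bash
python3 -c "
from workcell import job
print(job.close_job())"
```

```text
the job is handed in; nothing more can be done
None
```

I've handed the job in: the stopper lies in the left tray with its kind, the mount is in the right tray with the mounts, and the gate is resting at its right-hand stop; the hand-in returned no verdict.

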